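# Tip nuts into the inspection dish and hold the loupe in focus

### The job

Pick up the scoop by its upright handle, pour all five nuts into the round inspection dish, and set the empty scoop back down on the open bench, upright. Then take the loupe by its handle from the cradle and hold it level over the middle of the dish, lens at the height of the pointer on the gauge post, touching neither the fixture nor the nuts; finish while still holding it there, steady. Leave the pointer's setting and the other things on the bench as they are.

Things in the scene. Friction and masses are not known exactly. Their poses are not given: they have to be found in the camera images.
- dish_center (a point): middle of the inner floor of the round steel dish, 10 mm above the bench. The dish (inner radius about 45 mm at the floor, 54 mm at the rim, outer radius 58 mm, rim 34 mm above the bench) is fixed on an aluminium base plate 205 x 120 x 6 mm. Axes: x from the dish toward the gauge post, z up. The post (10 mm thick, top 181 mm above the bench) stands 98 mm from the dish centre along +x.
- pointer_tip (a point): tip of the pointer that sticks out horizontally from the black sliding collar (22 mm wide, 16 mm tall) on the gauge post, toward the dish, 65 mm from the dish's axis; its height marks the focal height. The pointer stays where it is unless pushed. Axes as the dish's.
- pointer (a joint): height setting of the collar on the post, m: 0 is a pointer 110 mm above the bench, 0.05 one 160 mm above it; do not change it
- scoop: open-fronted steel scoop, 130 x 66 x 30 mm, 140 g, standing on the bench with five nuts in it. Origin on its underside; x toward the open lip, z up. Flat floor 3 mm thick from x = -37 to 40 mm, then rising only 3 mm to the lip at x = 66 mm, so the nuts slide out over the lip when it is tipped some 45 to 60 degrees nose down. Side and back walls up to 30 mm high. At the back an upright black handle, 24 mm (x) by 16 mm (y), from the bench to 85 mm, centred at x = -52 mm.
- scoop_handle (a point): point in the upright handle to grip, 65 mm above the scoop's underside at x = -52 mm; the handle is 16 mm thick along y. Axes as the scoop's.
- scoop_lip (a point): middle of the scoop's pouring lip, x = 66 mm, 6 mm above the scoop's underside. Axes as the scoop's.
- loupe: loupe: a lens in a round black rim (64 mm wide, 14 mm tall) with a straight black handle, 90 g. Origin at the lens centre; z is the lens axis, x points from the handle to the lens. The handle, 16 mm wide (y) and 20 mm tall (z), runs from x = -31 to -135 mm (steel end cap to -141 mm). It lies level on the wooden cradle, lens centre 52 mm above the bench, and lifts straight up.
- loupe_grip (a point): middle of the loupe's handle, 85 mm behind the lens centre (x = -85 mm). Axes as the loupe's.
- cradle: fixed wooden cradle, base 125 x 60 x 8 mm. Origin on the bench under the middle of the loupe's handle; x toward the lens. Two supports, each 14 mm long and 44 mm wide, at x = -42 and +42 mm, carry the handle's underside at 42 mm; their side lugs (each side of the handle) reach 52 mm. Between them the handle is free for the fingers over 70 mm.
- nut0: one of five alike steel hex nuts, 22 mm across the corners, 10 mm thick, 18 g; origin at its centre
- nut1: one of five alike steel hex nuts, 22 mm across the corners, 10 mm thick, 18 g; origin at its centre
- nut2: one of five alike steel hex nuts, 22 mm across the corners, 10 mm thick, 18 g; origin at its centre
- nut3: one of five alike steel hex nuts, 22 mm across the corners, 10 mm thick, 18 g; origin at its centre
- nut4: one of five alike steel hex nuts, 22 mm across the corners, 10 mm thick, 18 g; origin at its centre
- spool: grey metal spool of solder, 54 mm wide, 37 mm tall; bystander, loose on the bench, origin on its underside
- sander: brown sanding block, 62 x 98 x 29 mm; bystander, loose on the bench, origin on its underside
- tape_black: roll of black tape lying flat, 64 mm wide, 19 mm tall; bystander, loose on the bench, origin on its underside
- oak: oak block, 45 x 110 x 38 mm; bystander, loose on the bench, origin on its underside
- fixture: the fixed inspection fixture: base plate with dish and gauge post; origin on the bench under the dish centre, axes as point dish_center

How it is judged:
By the outcome, as a careful person would: the job done as asked, in the order asked, and still so for the second after the job is handed in, while the arm keeps its last pose, push and grip.
It also fails if it takes over 72 s, if anything falls off the work surface, if the arm or the gripper's body presses on something with over 40 N, if the wrist force passes 120 N, or if a joint passes its speed limit or range.

### The arm

A 6-joint arm with a two-finger parallel gripper is mounted at the origin on a cart in front of the work surface, level with it; the furniture and walls round the work are solid. World frame = base frame: x ahead of the robot, y to its left, z up, the work surface at z = 0. Lengths are in m, angles in rad, forces in N, time in s.
With the tool pointing down it reaches from about 0.375 to 0.9 m from the base axis. Payload 3.1 kg.
Tool frame: the origin (TCP) lies on the mounting face of the last link; the fingertips stand robot.finger_overhang ahead of it and the grasp point (between the pads) lies 164 mm ahead of it (robot.finger_overhang is the distance from the TCP to the fingertips, in m); z points along the fingers, y is the line along which they close (so a half turn about z gives the same grasp; the last joint's range is limited). The gripper opens to 87 mm and grips with 3 to 60 N. Pads are 19 mm wide; open, the fingers measure 117 mm over their backs; the gripper's body (75 mm by 190 mm) begins 51 mm behind the grasp point.
Start: joints at [-1.363, 0.527, 1.433, -0, 1.181, -0.178], TCP at [0.236, -0.579, 0.405] pointing down, gripper open.
Joint ranges: [-3.08, 3.08], [-0.75, 2.2], [0.22, 2.44], [-1.43, 4.57], [0, 2.65], [-2.85, 2.85]. Speed limits (rad/s): [2.79, 2.79, 3.14, 3.14, 3.14, 3.14].

### API

Orientations are given as a rotation vector (axis times angle).
In Python, from workcell import robot, vision gives the robot as it stands.
- The arm moves only by the tool arm_command, never from a script. Its argument "rows" is a list of rows, each a list of 6 numbers: the shift along the tool's x, y, z in units of 25 mm (1.0 is 25 mm), then the turn, a rotation vector about the tool's x, y, z in units of 6 degrees (1.0 is 6 degrees). In form: [[tx, ty, tz, wx, wy, wz], ...]. A call has exactly 8 rows; each row is the pose to reach, as a shift and turn from the pose commanded when the call began, along the tool's axes at that moment; what a row does not reach only later rows make up. A row lasts 1/10 s, in which the tool goes at most 50 mm and 8.59 degrees, less where a joint would pass 70% of its speed; a pose out of reach is approached as far as the arm can. A call with a gripper value outside its range is refused whole. "claw" is the finger opening in mm, from 0 to 87, set as the call begins (left out, the last holds). The fingers move at their own pace and stop on an object; "force" is the grip in N (left out, the last holds). Time passes only in rows, so rows that repeat a pose let the fingers close, or fill a call up. It gives the time, the measured TCP pose, the force, the opening and the grip force at its end, in the units of the state.
- robot.get_state(): the state, without advancing time (a new reading comes with each control period).
- vision.grab_frame(name): name is "scene" or "top" or "wrist"; returns the picture (400x640x3 uint8, blue, green, red); there is no depth.
- vision.camera_params(name): a dict with "fx", "fy", "cx", "cy" (pixels), "D" ([k1, k2, p1, p2, k3] as OpenCV has them; the pictures are not rectified), "eye" and "orientation" of the camera in the world. Camera axes: x right, y up, looking along -z (the intrinsics and any distortion apply to the point x, -y, -z); pixel columns grow to the right and rows downward; lengths in m; the calibration is good to about 2 mm. A picture is of the moment at which its call begins: read the wrist's pose just before it. camera_params takes no time and is no camera call; for the wrist camera it gives the pose at the moment of the call.
- robot.close_job(): hands the job in; it is judged then, once.
The state is a dict: "time_s": time; "qpos": joint angles; "joint_vel": joint speeds; "effort": joint torques, N m; "eef_pos": TCP position; "eef_rot": TCP orientation; "contact_force": force on the tool from outside, world axes, zero at the start; "ft_torque": the same for the moment, N m; "opening": finger opening in m; "finger_force": force on a finger pad.
Only numpy, scipy, OpenCV 4.12 (cv2) and the standard library are available. Lean on these libraries where they do the work, as an engineer would, in place of code of your own. Each camera call takes 0.05 s, during which the arm holds its last target. There are 200 camera calls.

## Working session

There is one attempt and no reset: what is moved stays moved. The work goes in short steps, Python scripts to look and compute and a tool call to move; the robot and the scene stay as the last step left them, time stands still between calls to the robot, and variables do not carry over. Pictures are saved under pics/ and viewed, at most 10 in all, crops included, and the job is handed in when it is done.

Besides the shell and the picture viewer there is one more tool, called as name([rows], argument=value, ...), one row to a line, values as JSON. arm_command: Moves the arm, as the interface text tells. Its arguments: {"type":"object","properties":{"rows":{"type":"array"},"claw":{"type":"number"},"force":{"type":"number"}},"required":["rows"]}

```bash
ls; mkdir -p pics; python3 - <<'E'
from workcell import robot, vision
import cv2
print(robot.get_state(), robot.finger_overhang)
for n in ("scene","top"):
    print(vision.camera_params(n)); cv2.imwrite(f"pics/{n}0.png",vision.grab_frame(n))
E
```

```text
pics
{'time_s': 0.0, 'qpos': array([-1.36250847e+00,  5.28511261e-01,  1.43388592e+00, -3.46465974e-05,
        1.18137389e+00, -1.78449349e-01]), 'joint_vel': array([ 6.01762197e-04, -7.75859962e-04, -5.27968659e-04,  1.23199931e-03,
       -5.14461696e-04,  7.55891347e-05]), 'effort': array([ 1.68197294e-03, -4.40033305e+01, -1.76592529e+01,  6.33549714e-02,
        5.82508184e-02, -1.59969100e-04]), 'eef_pos': array([ 0.23571382, -0.57849027,  0.4037487 ]), 'eef_rot': array([-3.08090005e+00, -6.03308498e-01,  1.01299211e-04]), 'contact_force': array([-0.14602645, -0.1259663 ,  0.35198553]), 'ft_torque': array([ 0.01969577, -0.02188229, -0.04539991]), 'finger_force': 0.0, 'opening': 0.08658529745893953} 0.1822
{'fx': 429.93632343380006, 'fy': 429.93632343380006, 'cx': 319.41110220498257, 'cy': 195.75244586350524, 'D': array([-0.07544912,  0.        ,  0.        ,  0.        ,  0.        ]), 'eye': array([0.19510783, 0.62926719, 1.01201273]), 'orientation': array([ 0.23981673, -0.86565767, -2.46922927])}
{'fx': 488.3383194245952, 'fy': 488.3383194245952, 'cx': 318.00532558358606, 'cy': 209.1192708368028, 'D': array([-0.14210221,  0.        ,  0.        ,  0.        ,  0.        ]), 'eye': array([ 0.36862261, -0.03338873,  1.388695  ]), 'orientation': array([ 0.14167   , -0.10956608, -1.59712342])}
```

View pics/scene0.png

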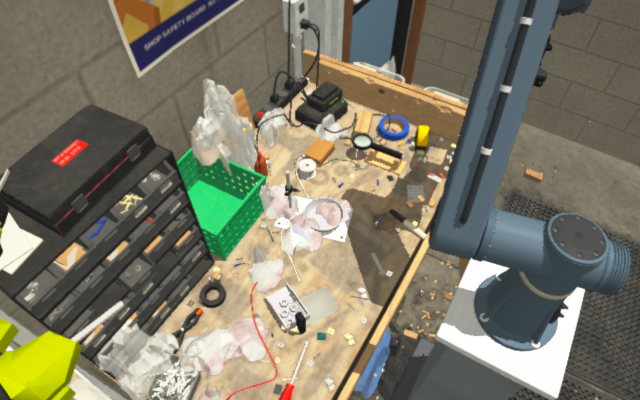

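View pics/top0.png

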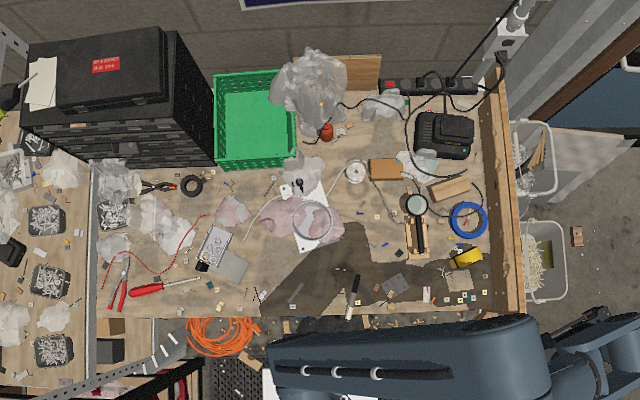

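Scene: scoop with nuts near (290,307) and its handle near (300,320); dish near (323,215). Top: scoop near (217,245), dish (310,222), post (299,187), loupe lens (417,205) with its handle down to (421,250). I'll zoom both views.

```bash
cat > h.py <<'E'
import numpy as np, cv2
from scipy.spatial.transform import Rotation as R
from workcell import robot, vision
def proj(cam,P):
    P=np.atleast_2d(P).astype(float); Rm=R.from_rotvec(cam['orientation']).as_matrix()
    c=(P-cam['eye'])@Rm*[1,-1,-1]
    K=np.array([[cam['fx'],0,cam['cx']],[0,cam['fy'],cam['cy']],[0,0,1]])
    return cv2.projectPoints(c,np.zeros(3),np.zeros(3),K,cam['D'])[0][:,0]
def rays(cam,px):
    K=np.array([[cam['fx'],0,cam['cx']],[0,cam['fy'],cam['cy']],[0,0,1]])
    u=cv2.undistortPoints(np.array(px,float).reshape(-1,1,2),K,cam['D'])[:,0]
    d=np.c_[u[:,0],-u[:,1],-np.ones(len(u))]@R.from_rotvec(cam['orientation']).as_matrix().T
    return d
def onz(cam,px,z):
    d=rays(cam,px); return cam['eye']+d*((z-cam['eye'][2])/d[:,2])[:,None]
def tri(c1,p1,c2,p2):
    d1=rays(c1,[p1])[0]; d2=rays(c2,[p2])[0]
    s=np.linalg.lstsq(np.c_[d1,-d2],c2['eye']-c1['eye'],rcond=None)[0]
    a=c1['eye']+s[0]*d1; b=c2['eye']+s[1]*d2
    return (a+b)/2, np.linalg.norm(a-b)
E
python3 - <<'E'
import cv2, numpy as np
t=cv2.imread('pics/top0.png'); s=cv2.imread('pics/scene0.png')
z=lambda im,x,y,w,h,k: cv2.resize(im[y:y+h,x:x+w],None,fx=k,fy=k,interpolation=cv2.INTER_CUBIC)
a=np.hstack([z(t,185,215,80,75,5),z(s,255,270,80,75,5)]) # scoop
cv2.imwrite('pics/a.png',a)
b=np.vstack([np.hstack([z(t,270,165,100,75,4),z(s,260,165,100,75,4)]),np.hstack([z(t,380,180,100,75,4),z(s,330,120,100,75,4)])])
cv2.imwrite('pics/b.png',b)
E
```

```text
(no output)
```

View pics/a.png

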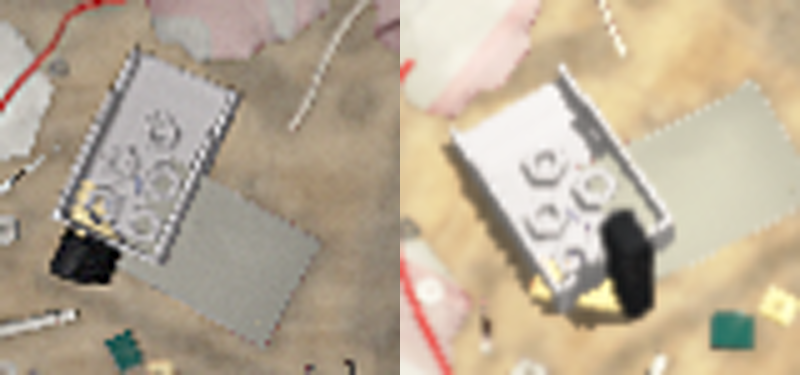

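View pics/b.png

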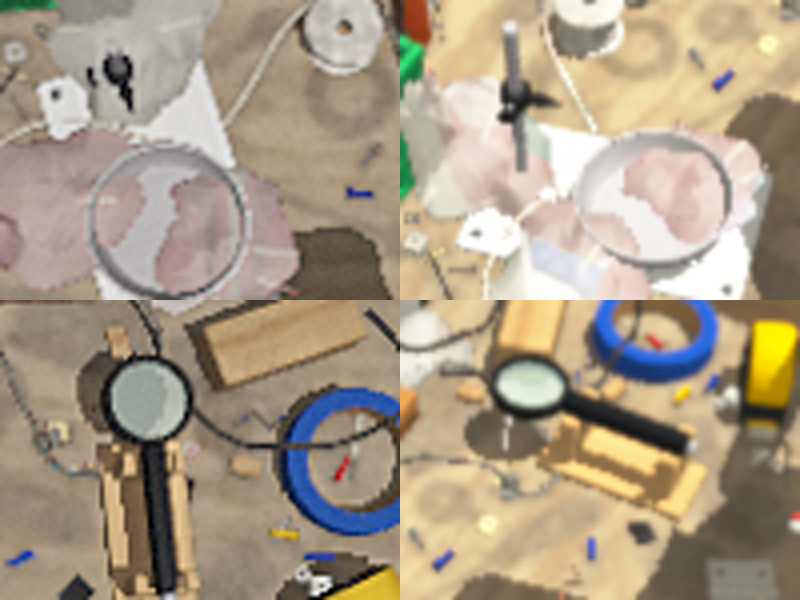

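Crops show: scoop lip corners (top) at (213,225),(233,234), handle top (202,267); in scene handle top (300,314). Dish rim centre (312,220.5) top / (324,214) scene; pointer tip about (301.5,191)/(299,191). Lens (417,204.5)/(362.5,142), handle end (422,254)/(402.5,156).

```bash
python3 - <<'E'
from h import *
np.set_printoptions(precision=4,suppress=True)
T=vision.camera_params('top');S=vision.camera_params('scene')
for n,a,b in [('handletop',(202,266.5),(300,314)),('dishrim',(312,220.5),(323.75,214.2)),('pointer',(301.5,191),(299.25,190.75)),('posttop',(298,177.5),(287.5,170.5)),('lens',(417,204.5),(362.5,142)),('lend',(422,254),(402.5,156))]:
    print(n,*tri(T,a,S,b))
print('dish34',onz(T,[(312,220.5)],.034),onz(S,[(323.75,214.2)],.034))
print('scoop top corners z6 lip, z30 back',onz(T,[(213,224.6),(233,234)],.006),onz(T,[(213,224.6),(233,234)],.03),onz(T,[(197,258),(217,267.4)],.03))
print(onz(S,[(266,297),(287,284)],.006),onz(S,[(266,297),(287,284)],.03),onz(S,[(308.5,315)],.03))
print('handle top z85',onz(T,[(202,266.5)],.085),onz(S,[(300,314)],.085))
print('lens52',onz(T,[(417,204.5)],.052),onz(S,[(362.5,142)],.052),onz(T,[(422,254)],.052))
E
```

```text
handletop [0.4352 0.3098 0.0799] 0.006537264121984878
dishrim [0.5552 0.0089 0.0307] 0.0004015135495145377
pointer [0.6215 0.0314 0.1174] 0.003944960025462757
posttop [0.6461 0.0373 0.1886] 0.004142962659222207
lens [ 0.5875 -0.2847  0.053 ] 0.0006935270698998082
lend [ 0.4504 -0.289   0.0592] 0.0013518897329003398
dish34 [[0.555  0.0089 0.034 ]] [[0.5538 0.011  0.034 ]]
scoop top corners z6 lip, z30 back [[0.5556 0.2961 0.006 ]
 [0.5267 0.2376 0.006 ]] [[0.5524 0.2904 0.03  ]
 [0.524  0.2329 0.03  ]] [[0.4588 0.3361 0.03  ]
 [0.4311 0.2788 0.03  ]]
[[0.5558 0.2921 0.006 ]
 [0.5307 0.234  0.006 ]] [[0.5472 0.3001 0.03  ]
 [0.5227 0.2434 0.03  ]] [[0.4326 0.2852 0.03  ]]
handle top z85 [[0.4319 0.3073 0.085 ]] [[0.437  0.3125 0.085 ]]
lens52 [[ 0.588  -0.2847  0.052 ]] [[ 0.5876 -0.2857  0.052 ]] [[ 0.4502 -0.2906  0.052 ]]
```

```bash
cat >> h.py <<'E'
def down(h):  # tool down, tool x heading h deg
    c,s=np.cos(np.radians(h)),np.sin(np.radians(h)); return R.from_matrix([[c,s,0],[s,-c,0],[0,0,-1]])
def plan(pos,Rt,frm=None):
    st=robot.get_state(); p,r=(st['eef_pos'],R.from_rotvec(st['eef_rot'])) if frm is None else frm
    t=r.inv().apply(np.array(pos)-p)/.025; w=np.degrees((r.inv()*Rt).as_rotvec())/6
    print('from',np.round(p,4),'->',np.round(pos,4),'row',np.round(np.r_[t,w],2).tolist()); return (np.array(pos),Rt)
E
python3 - <<'E'
from h import *
print([d for d in dir(robot) if d[0]!='_'])
c=vision.camera_params('wrist');st=robot.get_state();r=R.from_rotvec(st['eef_rot'])
print('wristcam in tool',r.inv().apply(c['eye']-st['eef_pos']),(r.inv()*R.from_rotvec(c['orientation'])).as_matrix().round(3),c['fx'])
a=plan((.52,-.25,.42),down(80)); a=plan((.56,.1,.40),down(130),a); plan((.42,.31,.36),down(155),a)
E
```

```text
['PlanningError', 'close_job', 'finger_overhang', 'get_state']
wristcam in tool [ 0.06814898 -0.00035436  0.01874821] [[-0.001  0.967  0.256]
 [ 1.     0.001 -0.   ]
 [-0.     0.256 -0.967]] 295.81854808082636
from [ 0.2357 -0.5785  0.4039] -> [ 0.52 -0.25  0.42] row [15.49, -7.88, -0.62, -0.02, -0.01, -9.64]
from [ 0.52 -0.25  0.42] -> [0.56 0.1  0.4 ] row [14.07, -0.86, 0.8, 0.0, 0.0, -8.33]
from [0.56 0.1  0.4 ] -> [0.42 0.31 0.36] row [10.03, 1.11, 1.6, 0.0, 0.0, -4.17]
```

arm_command([
  [2,-1,0,0,0,-1.2],
  [4,-2,-0.2,0,0,-2.4],
  [6,-3,-0.3,0,0,-3.7],
  [8,-4,-0.4,0,0,-5],
  [10,-5,-0.5,0,0,-6.2],
  [12,-6,-0.6,0,0,-7.4],
  [14,-7,-0.6,0,0,-8.6],
  [15.5,-8,-0.6,0,0,-9.6],
], claw=70)

```text
time_s: 0.9
eef_pos: [0.4981, -0.2748, 0.4193]
eef_rot: [2.406, 2.02, 0.0]
contact_force: [0.8, -0.6, 0.2]
opening: 0.0702
finger_force: 0.0
```

arm_command([
  [1.8,-0.1,0.1,0,0,-1],
  [3.6,-0.2,0.2,0,0,-2],
  [5.4,-0.3,0.3,0,0,-3],
  [7.2,-0.4,0.4,0,0,-4],
  [9,-0.6,0.5,0,0,-5],
  [10.8,-0.7,0.6,0,0,-6.2],
  [12.5,-0.8,0.7,0,0,-7.3],
  [14,-0.9,0.8,0,0,-8.3],
])

```text
time_s: 1.7
eef_pos: [0.5367, 0.0742, 0.3991]
eef_rot: [-1.331, -2.845, 0.0]
contact_force: [0.7, -0.5, -0.8]
opening: 0.0701
finger_force: 0.0
```

```bash
python3 - <<'E'
from h import *
st=robot.get_state();print(st['time_s'],st['qpos'])
plan((.42,.31,.36),down(155))
E
```

```text
1.7 [-6.90066482e-02  4.23127158e-01  1.64797999e+00  2.11804232e-04
  1.07114386e+00 -7.64878405e-01]
from [0.5367 0.0742 0.3991] -> [0.42 0.31 0.36] row [10.23, 2.46, 1.57, -0.0, -0.01, -4.19]
```

arm_command([
  [1.7,0.2,0.3,0,0,-0.7],
  [3.4,0.4,0.6,0,0,-1.4],
  [5.1,0.6,0.9,0,0,-2.1],
  [6.8,0.8,1.1,0,0,-2.8],
  [8.5,1,1.4,0,0,-3.5],
  [10,1.1,1.6,0,0,-4.2],
  [10,1.1,1.6,0,0,-4.2],
  [10,1.1,1.6,0,0,-4.2],
])

```text
time_s: 2.5
eef_pos: [0.3984, 0.2828, 0.3592]
eef_rot: [-0.683, -3.066, 0.001]
contact_force: [0.8, -0.6, -0.7]
opening: 0.0699
finger_force: 0.0
```

```bash
python3 - <<'E'
from h import *
c=vision.camera_params('wrist'); im=vision.grab_frame('wrist'); cv2.imwrite('pics/w1.png',im); np.save('w1.npy',c,allow_pickle=True)
st=robot.get_state();print(st['eef_pos'],st['eef_rot'],st['qpos'])
for P in [(.4345,.310,.085),(.541,.266,.006)]: print(proj(c,P))
E
```

```text
[0.3991789  0.28225557 0.35941875] [ 6.85863061e-01  3.06527700e+00 -2.33387957e-04] [ 3.86534292e-01  4.13360860e-01  1.81618199e+00 -5.30148024e-04
  9.11706584e-01 -7.43684178e-01]
[[364.47404955 226.08044165]]
[[356.19570956 290.47995525]]
```

View pics/w1.png

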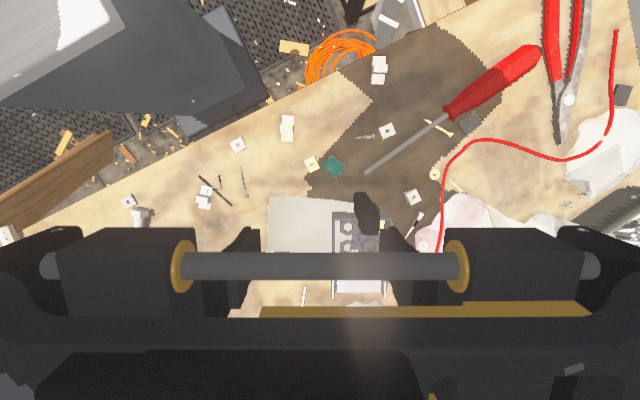

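The wrist view shows the scoop beneath the fingers: handle spanning (360,195)–(372,233), walls at columns 333 and 386, lip near row 293. The first two points were predicted at (364,226) and (356,290), so the estimate holds to about 5 mm; refine it by masks.

```bash
python3 - <<'E'
from h import *
c=np.load('w1.npy',allow_pickle=True).item(); im=cv2.imread('pics/w1.png')
sub=im[185:245,345:390]; m=(sub.max(2)<45).astype(np.uint8)
n,l,s,ce=cv2.connectedComponentsWithStats(m)
i=1+np.argmax(s[1:,4]);print(s[i],ce[i])
for y in range(0,60,3):
    x=np.where(l[y]==i)[0]
    if len(x):print(y+185,x.min()+345,x.max()+345)
# predicted outline of the handle's top face for scoop yaw -25 & centre
for yaw in(-25,):
  u=np.array([np.cos(np.radians(yaw)),np.sin(np.radians(yaw)),0]);v=np.array([-u[1],u[0],0])
  C=np.array([.4345,.31,0])
  print(proj(c,[C+u*a*.012+v*b*.008+[0,0,.085] for a,b in((-1,-1),(-1,1),(1,1),(1,-1))]).round(1).tolist())
  print(proj(c,[C+u*.118+v*b*.033+[0,0,.006] for b in(-1,1)]+[C+u*.118,C+u*.02+[0,0,.03]]).round(1).tolist())
g=cv2.resize(im[180:310,310:410],None,fx=5.5,fy=4.5,interpolation=cv2.INTER_CUBIC);cv2.imwrite('pics/w1c.png',g)
E
```

```text
Traceback (most recent call last):
ValueError: attempt to get argmax of an empty sequence
```

```bash
python3 - <<'E'
from h import *
c=np.load('w1.npy',allow_pickle=True).item(); im=cv2.imread('pics/w1.png')
sub=im[185:245,345:390]; m=(sub.max(2)<75).astype(np.uint8)
print(sub[25,15:30].tolist())
n,l,s,ce=cv2.connectedComponentsWithStats(m)
if n>1:
  i=1+np.argmax(s[1:,4]);print(s[i],ce[i])
  for y in range(0,60,4):
    x=np.where(l[y]==i)[0]
    if len(x):print(y+185,x.min()+345,x.max()+345)
yaw=-25
u=np.array([np.cos(np.radians(yaw)),np.sin(np.radians(yaw)),0]);v=np.array([-u[1],u[0],0])
C=np.array([.4345,.31,0])
print(proj(c,[C+u*a*.012+v*b*.008+[0,0,.085] for a,b in((-1,-1),(-1,1),(1,1),(1,-1))]).round(1).tolist())
print(proj(c,[C+u*.118+v*b*.033+[0,0,.006] for b in(-1,1)]+[C+u*.118,C+u*.02+[0,0,.03]]).round(1).tolist())
g=cv2.resize(im[180:310,310:410],None,fx=5.5,fy=4.5,interpolation=cv2.INTER_CUBIC);cv2.imwrite('pics/w1c.png',g)
E
```

```text
[[67, 76, 82], [69, 77, 82], [73, 79, 85], [71, 77, 84], [70, 77, 83], [69, 76, 82], [69, 78, 84], [69, 74, 83], [69, 75, 81], [70, 76, 82], [68, 74, 81], [69, 76, 81], [70, 75, 81], [69, 74, 82], [69, 75, 82]]
[10 12  2  2  3] [10.66666667 12.66666667]
197 356 356
[[356.1, 213.6], [373.8, 213.5], [372.7, 238.3], [355.4, 238.4]]
[[326.2, 292.5], [378.0, 292.4], [351.6, 289.9], [356.6, 226.3]]
```

View pics/w1c.png

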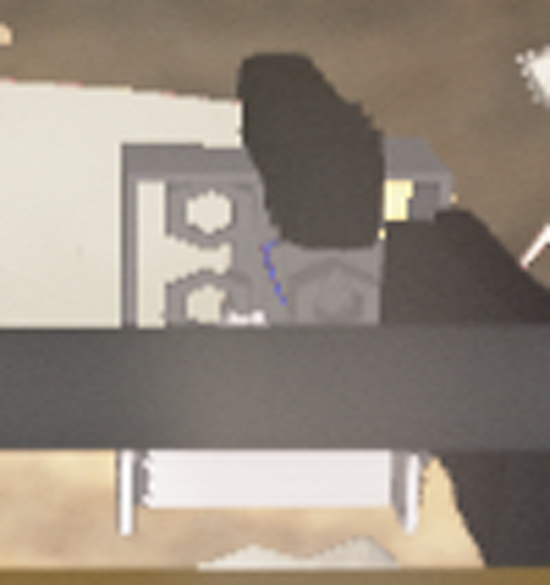

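Handle's top face spans columns 362–379 with its front edge at row 234; the scoop's walls straddle column 359. Handle corrected to about (0.434, 0.315), yaw -24.5°. The near-vertical wall edges confirm the yaw.

```bash
python3 - <<'E'
from h import *
a=plan((.434,.315,.30),down(155.5)); plan((.434,.315,.229),down(155.5),a)
E
```

```text
from [0.3992 0.2823 0.3594] -> [0.434 0.315 0.3  ] row [-0.7, 1.78, 2.38, -0.0, 0.01, -0.12]
from [0.434 0.315 0.3  ] -> [0.434 0.315 0.229] row [0.0, 0.0, 2.84, 0.0, 0.0, 0.0]
```

arm_command([
  [-0.2,0.6,0.6,0,0,0],
  [-0.4,1.2,1.2,0,0,0],
  [-0.6,1.7,1.8,0,0,-0.1],
  [-0.7,1.8,2.4,0,0,-0.1],
  [-0.7,1.8,3.2,0,0,-0.1],
  [-0.7,1.8,4,0,0,-0.1],
  [-0.7,1.8,4.7,0,0,-0.1],
  [-0.7,1.8,5.2,0,0,-0.1],
])

```text
time_s: 3.35
eef_pos: [0.4352, 0.3142, 0.2284]
eef_rot: [-0.675, -3.068, 0.001]
contact_force: [-0.4, 0.4, 0.5]
opening: 0.07
finger_force: 0.0
```

arm_command([
  [0,0,0,0,0,0],
  [0,0,0,0,0,0],
  [0,0,0,0,0,0],
  [0,0,0,0,0,0],
  [0,0,0,0,0,0],
  [0,0,0,0,0,0],
  [0,0,0,0,0,0],
  [0,0,0,0,0,0],
], claw=5, force=45)

```text
time_s: 4.15
eef_pos: [0.434, 0.3157, 0.2296]
eef_rot: [0.67, 3.069, 0.001]
contact_force: [0.0, 0.7, 1.4]
opening: 0.0158
finger_force: 45.1
```

```bash
python3 - <<'E'
from h import *
st=robot.get_state();print(st['eef_pos'],st['eef_rot'],st['qpos'],st['opening'],st['finger_force'])
for n in('top','scene'):cv2.imwrite(f'pics/{n}1.png',vision.grab_frame(n))
E
```

```text
[0.43401149 0.3156696  0.22963009] [6.70039908e-01 3.06881614e+00 7.94349748e-04] [ 4.20469809e-01  6.82210784e-01  1.78824399e+00  1.96288830e-04
  6.70451119e-01 -7.20550861e-01] 0.015844800773559525 45.067016382236034
```

Gripped (15.8 mm at 45 N). Now I work out the lift, carry and tilt rows.

```bash
cat >> h.py <<'E'
D=np.array([.5545,.010,0.]); PH=16.5
def scoop_pose(h,th,lip,off=(.118,0,-.2236)):
    Rs=R.from_euler('ZY',[h,th],degrees=True); Rt=Rs*R.from_matrix(np.diag([-1.,1,-1]))
    return np.array(lip)-Rs.apply(off), Rt
E
python3 - <<'E'
from h import *
st=robot.get_state(); a=(st['eef_pos'],R.from_rotvec(st['eef_rot']))
h=-105;u=np.array([np.cos(np.radians(h)),np.sin(np.radians(h)),0])
L=lambda z:D-u*.010+[0,0,z]
p,r=scoop_pose(-24.4,0,(0,0,0)); a=plan(a[0]+[0.0,0,.10],scoop_pose(-24.4,-8,(0,0,0))[1],a)
p,r=scoop_pose(h,-8,L(.12)); mid=((a[0]+p)/2,scoop_pose((h-24.4)/2,-8,(0,0,0))[1])
a=plan(*mid,a); a=plan(p,r,a)
a=plan(*scoop_pose(h,0,L(.06)),a)
b=a
for th in(10,20,30,40,50,60): plan(*scoop_pose(h,th,L(.055)),b)
E
```

```text
from [0.434  0.3157 0.2296] -> [0.434  0.3157 0.3296] row [-0.0, 0.0, -4.0, 0.0, -1.33, -0.04]
from [0.434  0.3157 0.3296] -> [0.5147 0.2391 0.3273] row [-4.15, -1.46, 0.68, 0.93, 0.0, 6.65]
from [0.5147 0.2391 0.3273] -> [0.5954 0.1626 0.325 ] row [-4.09, 1.61, 0.67, 0.93, -0.0, 6.65]
from [0.5954 0.1626 0.325 ] -> [0.5876 0.1336 0.2836] row [-0.96, 0.0, 1.81, -0.0, 1.33, 0.0]
from [0.5876 0.1336 0.2836] -> [0.5771 0.0944 0.2957] row [-1.62, -0.0, -0.48, 0.0, 1.67, -0.0]
from [0.5876 0.1336 0.2836] -> [0.566  0.0529 0.3055] row [-3.34, -0.0, -0.87, 0.0, 3.33, 0.0]
from [0.5876 0.1336 0.2836] -> [0.5546 0.0104 0.3076] row [-5.1, -0.0, -0.96, -0.0, 5.0, -0.0]
from [0.5876 0.1336 0.2836] -> [ 0.5433 -0.0319  0.3021] row [-6.85, -0.0, -0.74, 0.0, 6.67, 0.0]
from [0.5876 0.1336 0.2836] -> [ 0.5324 -0.0725  0.2891] row [-8.54, -0.0, -0.22, -0.0, 8.33, -0.0]
from [0.5876 0.1336 0.2836] -> [ 0.5222 -0.1104  0.269 ] row [-10.11, -0.0, 0.58, -0.0, 10.0, 0.0]
```

Pouring at the present heading (-24°) keeps the gripper body well clear of the post, so no turn is needed. Replanning.

```bash
python3 - <<'E'
from h import *
st=robot.get_state(); a=(st['eef_pos'],R.from_rotvec(st['eef_rot']))
h=-24.4;u=np.array([np.cos(np.radians(h)),np.sin(np.radians(h)),0])
L=lambda z:D-u*.010+[0,0,z]
a=plan(a[0]+[0.0,0,.10],scoop_pose(h,-8,(0,0,0))[1],a)
a=plan(*scoop_pose(h,-8,L(.12)),a)
a=plan(*scoop_pose(h,0,L(.065)),a)
b=a
for th in(10,20,30,40,50,55,60): plan(*scoop_pose(h,th,L(.055)),b)
E
```

```text
from [0.434  0.3157 0.2296] -> [0.434  0.3157 0.3296] row [-0.0, 0.0, -4.0, 0.0, -1.33, -0.04]
from [0.434  0.3157 0.3296] -> [0.4106 0.0753 0.325 ] row [-3.06, -9.14, 0.62, 0.0, 0.0, 0.0]
from [0.4106 0.0753 0.325 ] -> [0.4379 0.0629 0.2886] row [-0.98, 0.0, 1.61, 0.0, 1.33, 0.0]
from [0.4379 0.0629 0.2886] -> [0.4749 0.0461 0.2957] row [-1.62, 0.0, -0.28, 0.0, 1.67, 0.0]
from [0.4379 0.0629 0.2886] -> [0.5141 0.0283 0.3055] row [-3.34, -0.0, -0.67, 0.0, 3.33, 0.0]
from [0.4379 0.0629 0.2886] -> [0.5541 0.0102 0.3076] row [-5.1, -0.0, -0.76, 0.0, 5.0, 0.0]
from [0.4379 0.0629 0.2886] -> [ 0.594  -0.0079  0.3021] row [-6.85, -0.0, -0.54, 0.0, 6.67, 0.0]
from [0.4379 0.0629 0.2886] -> [ 0.6323 -0.0253  0.2891] row [-8.54, -0.0, -0.02, 0.0, 8.33, 0.0]
from [0.4379 0.0629 0.2886] -> [ 0.6506 -0.0336  0.2799] row [-9.34, -0.0, 0.35, 0.0, 9.17, 0.0]
from [0.4379 0.0629 0.2886] -> [ 0.668  -0.0415  0.269 ] row [-10.11, -0.0, 0.78, 0.0, 10.0, 0.0]
```

arm_command([
  [0,0,-0.2,0,0,0],
  [0,0,-0.6,0,-0.2,0],
  [0,0,-1.2,0,-0.4,0],
  [0,0,-1.9,0,-0.7,0],
  [0,0,-2.6,0,-1,0],
  [0,0,-3.3,0,-1.2,0],
  [0,0,-3.8,0,-1.3,0],
  [0,0,-4,0,-1.3,0],
])

```text
time_s: 5.05
eef_pos: [0.434, 0.3157, 0.3315]
eef_rot: [0.641, 2.937, -0.041]
contact_force: [0.4, -0.2, -1.5]
opening: 0.0156
finger_force: 45.0
```

arm_command([
  [-0.1,-0.3,0,0,0,0],
  [-0.4,-1.1,0.1,0,0,0],
  [-0.9,-2.5,0.2,0,0,0],
  [-1.4,-4.1,0.3,0,0,0],
  [-1.9,-5.7,0.4,0,0,0],
  [-2.4,-7.2,0.5,0,0,0],
  [-2.8,-8.4,0.6,0,0,0],
  [-3,-9,0.6,0,0,0],
])

```text
time_s: 5.85
eef_pos: [0.4084, 0.0767, 0.3239]
eef_rot: [0.647, 2.942, -0.046]
contact_force: [-0.6, -0.5, -1.8]
opening: 0.0155
finger_force: 45.0
```

arm_command([
  [0,0,0,0,0,0],
  [0,0,0,0,0,0],
  [0,0,0,0,0,0],
  [0,0,0,0,0,0],
  [0,0,0,0,0,0],
  [0,0,0,0,0,0],
  [0,0,0,0,0,0],
  [0,0,0,0,0,0],
])

```text
time_s: 6.65
eef_pos: [0.4095, 0.0794, 0.3248]
eef_rot: [0.641, 2.939, -0.044]
contact_force: [-0.3, 1.3, -1.3]
opening: 0.0155
finger_force: 45.0
```

```bash
python3 - <<'E'
from h import *
a=[]
for n in('top','scene'):
    im=vision.grab_frame(n);cv2.imwrite(f'pics/{n}2.png',im)
    a.append(im)
z=lambda im,x,y,w,h,k: cv2.resize(im[y:y+h,x:x+w],None,fx=k,fy=k,interpolation=cv2.INTER_CUBIC)
cv2.imwrite('pics/c.png',np.hstack([z(a[0],235,150,130,170,3),z(a[1],245,130,130,170,3)]))
st=robot.get_state();print(st['eef_pos'])
T=vision.camera_params('top');h=-24.4
Rs=R.from_rotvec(st['eef_rot'])*R.from_matrix(np.diag([-1.,1,-1]))
lip=st['eef_pos']+Rs.apply([.118,0,-.2236]);print('lip',lip)
for c in('top','scene'):print(proj(vision.camera_params(c),[lip,lip+Rs.apply([0,.033,0]),lip+Rs.apply([0,-.033,0]),D+[0,0,.034]]).round(1).tolist())
u=np.array([np.cos(np.radians(h)),np.sin(np.radians(h)),0])
plan(*scoop_pose(h,0,D-u*.010+[0,0,.065]))
E
```

```text
[0.40952715 0.07922808 0.32476536]
lip [0.54337324 0.01785691 0.11924221]
[[307.6, 220.6], [296.1, 215.8], [319.1, 225.4], [311.6, 220.7]]
[[326.1, 198.6], [315.7, 204.2], [336.3, 193.2], [323.7, 213.9]]
from [0.4095 0.0792 0.3248] -> [0.4379 0.0629 0.2886] row [-1.1, -0.12, 1.61, -0.0, 1.3, -0.04]
```

View pics/c.png

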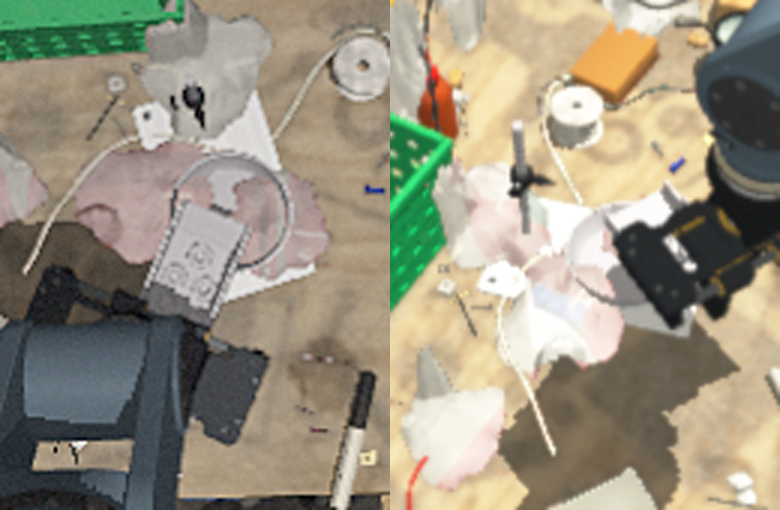

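Top view: scoop held, nuts all still in it, lip corners at (297,217) and (317,227), within about 4 mm of the prediction and just behind the dish centre. Lower it, then tilt around the lip.

arm_command([
  [-0.1,0,0.2,0,0.1,0],
  [-0.3,0,0.5,0,0.3,0],
  [-0.5,0,0.8,0,0.6,0],
  [-0.8,-0.1,1.1,0,0.9,0],
  [-1,-0.1,1.4,0,1.2,0],
  [-1.1,-0.1,1.6,0,1.3,0],
  [-1.1,-0.1,1.6,0,1.3,0],
  [-1.1,-0.1,1.6,0,1.3,0],
])

```text
time_s: 7.55
eef_pos: [0.4381, 0.0633, 0.2886]
eef_rot: [-0.67, -3.068, 0.0]
contact_force: [-0.5, -0.4, -1.9]
opening: 0.0158
finger_force: 45.0
```

arm_command([
  [-0.4,0,0,0,0.4,0],
  [-1,0,-0.1,0,1,0],
  [-1.6,0,-0.3,0,1.7,0],
  [-2.2,0,-0.4,0,2.2,0],
  [-2.8,0,-0.5,0,2.8,0],
  [-3.3,0,-0.7,0,3.3,0],
  [-3.9,0,-0.7,0,3.9,0],
  [-4.3,0,-0.7,0,4.3,0],
])

```text
time_s: 8.35
eef_pos: [0.5367, 0.0183, 0.3068]
eef_rot: [-0.576, -2.637, -0.132]
contact_force: [0.1, -0.5, -2.1]
opening: 0.0159
finger_force: 45.0
```

```bash
python3 - <<'E'
from h import *
st=robot.get_state();print(st['eef_pos'],st['qpos'],st['contact_force'])
Rs=R.from_rotvec(st['eef_rot'])*R.from_matrix(np.diag([-1.,1,-1]))
print('lip',st['eef_pos']+Rs.apply([.118,0,-.2236]),Rs.as_euler('ZYX',degrees=True))
h=-24.4
u=np.array([np.cos(np.radians(h)),np.sin(np.radians(h)),0])
for th in (30,40,50,55):plan(*scoop_pose(h,th,D-u*.010+[0,0,.055]))
E
```

```text
[0.53673552 0.01825422 0.30683415] [-0.19776066  0.62016196  1.62991242  0.10333869  1.33160431 -1.38584057] [ 0.1305445  -0.46158013 -2.11426074]
lip [0.5450746  0.01453258 0.05417317] [-2.46140226e+01  2.57520463e+01  2.30069953e-02]
from [0.5367 0.0183 0.3068] -> [0.5541 0.0102 0.3076] row [-0.68, -0.0, -0.36, 0.02, 0.71, -0.03]
from [0.5367 0.0183 0.3068] -> [ 0.594  -0.0079  0.3021] row [-2.35, 0.0, -0.92, 0.02, 2.37, -0.03]
from [0.5367 0.0183 0.3068] -> [ 0.6323 -0.0253  0.2891] row [-4.09, 0.01, -1.19, 0.03, 4.04, -0.03]
from [0.5367 0.0183 0.3068] -> [ 0.6506 -0.0336  0.2799] row [-4.97, 0.01, -1.2, 0.03, 4.87, -0.03]
```

Lip is on target. Continue to 55° a bit faster, then dwell.

arm_command([
  [-0.5,0,-0.3,0,0.5,0],
  [-1.2,0,-0.6,0,1.2,0],
  [-1.9,0,-0.8,0,1.9,0],
  [-2.6,0,-1,0,2.6,0],
  [-3.3,0,-1.1,0,3.3,0],
  [-4.1,0,-1.2,0,4,0],
  [-4.7,0,-1.2,0,4.6,0],
  [-5,0,-1.2,0,4.9,0],
])

```text
time_s: 9.15
eef_pos: [0.6509, -0.0342, 0.2781]
eef_rot: [-0.467, -2.138, -0.244]
contact_force: [-0.8, 0.3, -1.3]
opening: 0.0153
finger_force: 45.0
```

arm_command([
  [0,0,0,0,0,0],
  [0,0,0,0,0,0],
  [0,0,0,0,0,0],
  [0,0,0,0,0,0],
  [0,0,0,0,0,0],
  [0,0,0,0,0,0],
  [0,0,0,0,0,0],
  [0,0,0,0,0,0],
])

```text
time_s: 9.95
eef_pos: [0.65, -0.0339, 0.279]
eef_rot: [-0.467, -2.138, -0.244]
contact_force: [-0.0, 0.0, -1.3]
opening: 0.0158
finger_force: 45.0
```

```bash
python3 - <<'E'
from h import *
st=robot.get_state();print(st['eef_pos'],st['qpos'],st['contact_force'],st['finger_force'])
Rs=R.from_rotvec(st['eef_rot'])*R.from_matrix(np.diag([-1.,1,-1]))
print('lip',st['eef_pos']+Rs.apply([.118,0,-.2236]),Rs.as_euler('ZYX',degrees=True))
a=[vision.grab_frame(n) for n in('top','scene')]
z=lambda im,x,y,w,h,k: cv2.resize(im[y:y+h,x:x+w],None,fx=k,fy=k,interpolation=cv2.INTER_CUBIC)
cv2.imwrite('pics/d.png',np.hstack([z(a[0],260,150,100,120,4),z(a[1],270,150,100,120,4)]))
E
```

```text
[ 0.65003966 -0.03389021  0.27904137] [-0.25154264  0.88854389  1.20901918  0.1606491   1.99489766 -1.40162248] [-0.02000158  0.03315472 -1.25848932] 45.04777213325724
lip [0.54439278 0.01457316 0.05451743] [-2.46358593e+01  5.51917311e+01  3.36639586e-03]
```

View pics/d.png

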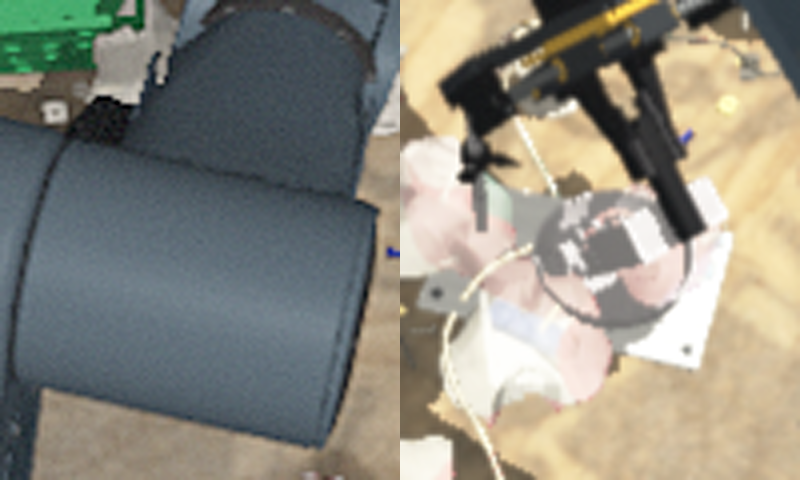

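Wrist force fell by 0.85 N (about 5 × 18 g) and the scene view shows the scoop nose-down inside the rim at about (425,200) of the full frame. The dark object at crop (485,160) is the gripper near the post, though above it. Now I level the scoop and return it to its original spot.

```bash
python3 - <<'E'
from h import *
h=-24.4;u=np.array([np.cos(np.radians(h)),np.sin(np.radians(h)),0])
L=lambda z:D-u*.012+[0,0,z]
for th,z in((40,.065),(20,.085),(0,.11)):a=plan(*scoop_pose(h,th,L(z)))
a=plan((.434,.3157,.30),scoop_pose(h,0,L(0))[1],a)
E
```

```text
from [ 0.6501 -0.0339  0.2789] -> [ 0.5921 -0.0071  0.3121] row [2.55, 0.01, 1.34, 0.03, -2.53, -0.03]
from [ 0.6501 -0.0339  0.2789] -> [0.5122 0.0292 0.3355] row [5.32, -0.01, 3.69, 0.02, -5.87, -0.03]
from [ 0.6501 -0.0339  0.2789] -> [0.4361 0.0637 0.3336] row [7.16, -0.02, 6.48, 0.02, -9.2, -0.04]
from [0.4361 0.0637 0.3336] -> [0.434  0.3157 0.3   ] row [4.24, 9.14, 1.34, 0.0, 0.0, 0.0]
```

arm_command([
  [0.7,0,0.3,0,-0.7,0],
  [1.9,0,0.9,0,-1.9,0],
  [3.1,0,1.7,0,-3.1,0],
  [4.2,0,2.6,0,-4.4,0],
  [5.2,0,3.6,0,-5.7,0],
  [6,0,4.6,0,-7,0],
  [6.7,0,5.6,0,-8.2,0],
  [7.2,0,6.5,0,-9.2,0],
])

```text
time_s: 10.85
eef_pos: [0.4333, 0.0652, 0.3348]
eef_rot: [0.669, 3.066, -0.001]
contact_force: [-0.2, -0.6, -2.0]
opening: 0.0158
finger_force: 45.0
```

arm_command([
  [0.1,0.3,0,0,0,0],
  [0.6,1.3,0.2,0,0,0],
  [1.3,2.8,0.4,0,0,0],
  [2,4.4,0.6,0,0,0],
  [2.8,6,0.9,0,0,0],
  [3.5,7.5,1.1,0,0,0],
  [4,8.6,1.3,0,0,0],
  [4.2,9.1,1.3,0,0,0],
])

```text
time_s: 11.65
eef_pos: [0.4361, 0.3183, 0.3009]
eef_rot: [-0.666, -3.069, -0.001]
contact_force: [-0.1, 0.0, -1.6]
opening: 0.0157
finger_force: 45.1
```

```bash
python3 - <<'E'
from h import *
t=vision.grab_frame('top'); s=vision.grab_frame('scene')
z=lambda im,x,y,w,h,k: cv2.resize(im[y:y+h,x:x+w],None,fx=k,fy=k,interpolation=cv2.INTER_CUBIC)
cv2.imwrite('pics/e.png',np.hstack([z(t,282,172,60,75,6.6),z(s,280,160,60,75,6.6)]))
cv2.imwrite('pics/top3.png',t);cv2.imwrite('pics/scene3.png',s)
plan((.434,.3157,.2305),down(155.6))
print(robot.get_state()['contact_force'])
E
```

```text
from [0.436  0.3169 0.3014] -> [0.434  0.3157 0.2305] row [0.05, -0.08, 2.83, 0.0, -0.0, -0.02]
[-0.59652145 -0.51485084 -0.40864185]
```

View pics/e.png

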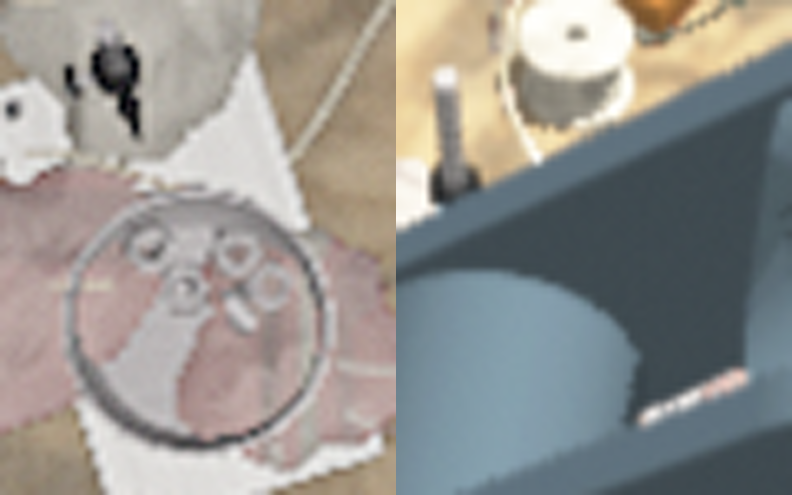

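All five nuts are in the dish: crop (150,245), (238,252), (185,288), (268,285), (240,310). Pointer tip at crop (137,133), i.e. (302.8,192.2). Set the scoop down.

arm_command([
  [0,0,0.4,0,0,0],
  [0,0,1,0,0,0],
  [0,-0.1,1.6,0,0,0],
  [0,-0.1,2.1,0,0,0],
  [0,-0.1,2.5,0,0,0],
  [0,-0.1,2.7,0,0,0],
  [0,-0.1,2.8,0,0,0],
  [0,-0.1,2.85,0,0,0],
])

```text
time_s: 12.55
eef_pos: [0.434, 0.3128, 0.2302]
eef_rot: [0.67, 3.069, 0.0]
contact_force: [-0.5, -0.5, -1.3]
opening: 0.0157
finger_force: 45.1
```

arm_command([
  [0,0,0.02,0,0,0],
  [0,0,0.03,0,0,0],
  [0,0,0.03,0,0,0],
  [0,0,0.03,0,0,0],
  [0,0,0.03,0,0,0],
  [0,0,0.03,0,0,0],
  [0,0,0.03,0,0,0],
  [0,0,0.03,0,0,0],
])

```text
time_s: 13.35
eef_pos: [0.4337, 0.3129, 0.2296]
eef_rot: [0.67, 3.069, 0.0]
contact_force: [-1.1, 0.3, 0.4]
opening: 0.0155
finger_force: 45.1
```

arm_command([
  [0,0,0,0,0,0],
  [0,0,0,0,0,0],
  [0,0,0,0,0,0],
  [0,0,0,0,0,0],
  [0,0,-0.3,0,0,0],
  [0,0,-1,0,0,0],
  [0,0,-2,0,0,0],
  [0,0,-3.5,0,0,0],
], claw=60)

```text
time_s: 14.15
eef_pos: [0.4332, 0.3125, 0.3169]
eef_rot: [-0.67, -3.066, 0.004]
contact_force: [0.8, 0.5, -0.1]
opening: 0.0591
finger_force: 0.0
```

arm_command([
  [0,0,-1,0,0,0],
  [0,0,-2,0,0,0],
  [0,0,-2,0,0,0],
  [0,0,-2,0,0,0],
  [0,0,-2,0,0,0],
  [0,0,-2,0,0,0],
  [0,0,-2,0,0,0],
  [0,0,-2,0,0,0],
])

```text
time_s: 14.95
eef_pos: [0.4337, 0.3128, 0.3663]
eef_rot: [-0.67, -3.068, 0.001]
contact_force: [-0.2, 0.9, 0.4]
opening: 0.06
finger_force: 0.0
```

```bash
python3 - <<'E'
from h import *
st=robot.get_state();print(st['time_s'],st['qpos'])
T=vision.camera_params('top');S=vision.camera_params('scene')
s=vision.grab_frame('scene');t=vision.grab_frame('top');cv2.imwrite('pics/scene4.png',s);cv2.imwrite('pics/top4.png',t)
# pointer: expected pixel of tip in both views per height
d=np.array([np.cos(np.radians(PH)),np.sin(np.radians(PH)),0])
for z in(.11,.115,.12,.125,.13):print(z,proj(T,D+d*.065+[0,0,z]).round(1),proj(S,D+d*.065+[0,0,z]).round(1))
print('posttop',proj(T,D+d*.098+[0,0,.181]),proj(S,D+d*.098+[0,0,.181]))
i0=cv2.imread('pics/scene0.png'); 
for n,im,(x0,y0,w,h) in(('scene',i0,(280,165,25,45)),('top',t,(288,170,20,30))):
    g=im[y0:y0+h,x0:x0+w].max(2); m=(g<60)
    print(n)
    for r in range(h):
        if m[r].any():print(y0+r,''.join('#' if k else '.' for k in m[r]))
a=plan((.50,0,.42),down(120)); a=plan((.503,-.2875,.38),down(92),a)
E
```

```text
14.95 [ 4.15665276e-01  4.58556692e-01  1.69902901e+00  8.85422017e-06
  9.85521334e-01 -7.25023327e-01]
0.11 [[303.1 193.9]] [[300.7 192.3]]
0.115 [[303.  193.6]] [[300.6 191.1]]
0.12 [[302.9 193.2]] [[300.6 189.9]]
0.125 [[302.8 192.8]] [[300.5 188.7]]
0.13 [[302.7 192.5]] [[300.4 187.6]]
posttop [[297.61681365 176.50605615]] [[287.55282087 172.45320472]]
scene
187 ......#....#.............
188 ......#....##............
189 ......###.#####..........
190 ......#.#########........
191 .........##..............
192 .........#...............
193 ......###................
194 .....####................
top
179 .............#......
180 ........##...#......
181 ........##....#.....
182 ....#...##....#.....
183 ....#....##..##.....
184 ....#....#####......
185 .....#....####......
186 ............##......
187 ............###.....
188 ............###.....
189 .............##.....
190 ..............#.....
191 ..............#.....
from [0.4338 0.3128 0.3666] -> [0.5  0.   0.42] row [-7.62, -10.27, -2.13, -0.01, -0.0, 5.89]
from [0.5  0.   0.42] -> [ 0.503  -0.2875  0.38  ] row [-10.02, -5.65, 1.6, 0.0, 0.0, 4.67]
```

```bash
python3 - <<'E'
from h import *
tilt=lambda h,t: down(h)*R.from_euler('y',-t,degrees=True)
print(tilt(0,45).apply([[0,0,1],[1,0,0]]).round(2))
a=plan((.46,.16,.40),down(100)); a=plan((.43,.04,.39),down(45),a); a=plan((.40,0,.345),tilt(6,45),a)
E
```

```text
[[-0.71  0.   -0.71]
 [ 0.71  0.   -0.71]]
from [0.4338 0.3128 0.3666] -> [0.46 0.16 0.4 ] row [-3.5, -5.12, -1.34, -0.01, -0.0, 9.23]
from [0.46 0.16 0.4 ] -> [0.43 0.04 0.39] row [-4.52, -2.02, 0.4, 0.0, 0.0, 9.17]
from [0.43 0.04 0.39] -> [0.4   0.    0.345] row [-1.98, 0.28, 1.8, 2.55, -7.2, 6.16]
```

arm_command([
  [-0.4,-0.6,-0.2,0,0,1.1],
  [-0.9,-1.3,-0.4,0,0,2.3],
  [-1.3,-2,-0.5,0,0,3.5],
  [-1.8,-2.6,-0.7,0,0,4.7],
  [-2.2,-3.2,-0.9,0,0,5.8],
  [-2.6,-3.9,-1,0,0,7],
  [-3.1,-4.5,-1.2,0,0,8.1],
  [-3.5,-5.1,-1.3,0,0,9.2],
])

```text
time_s: 15.85
eef_pos: [0.4605, 0.1597, 0.3999]
eef_rot: [2.021, 2.404, 0.001]
contact_force: [0.4, -0.6, -0.7]
opening: 0.0598
finger_force: 0.0
```

arm_command([
  [-0.6,-0.3,0,0,0,1.1],
  [-1.1,-0.5,0.1,0,0,2.3],
  [-1.7,-0.8,0.2,0,0,3.5],
  [-2.3,-1,0.2,0,0,4.7],
  [-2.9,-1.3,0.3,0,0,5.8],
  [-3.5,-1.6,0.3,0,0,7],
  [-4,-1.8,0.4,0,0,8.1],
  [-4.5,-2,0.4,0,0,9.2],
])

```text
time_s: 16.65
eef_pos: [0.4306, 0.0403, 0.3894]
eef_rot: [-2.906, -1.194, 0.001]
contact_force: [0.1, -0.2, 0.4]
opening: 0.0599
finger_force: 0.0
```

```bash
sed -i '$a tilt=lambda h,t: down(h)*R.from_euler("y",t,degrees=True)' h.py; python3 - <<'E'
from h import *
vision.grab_frame('wrist');vision.grab_frame('wrist')
print(tilt(0,45).apply([[0,0,1],[1,0,0]]).round(2), robot.get_state()['qpos'])
print('no-op' if 0 else '');plan((.40,0,.345),down(6)); plan((.40,0,.345),tilt(6,-45));plan((.40,0,.345),down(6)*R.from_euler('y',-45,degrees=True))
E
```

```text
[[ 0.71  0.   -0.71]
 [ 0.71  0.    0.71]] [-1.66948121e-01  2.94039746e-01  1.91177357e+00 -2.87449463e-04
  9.35968646e-01  6.21217245e-01]

from [0.4307 0.04   0.3895] -> [0.4   0.    0.345] row [-2.0, 0.27, 1.78, 0.0, 0.0, 6.48]
from [0.4307 0.04   0.3895] -> [0.4   0.    0.345] row [-2.0, 0.27, 1.78, 2.54, -7.2, 6.13]
from [0.4307 0.04   0.3895] -> [0.4   0.    0.345] row [-2.0, 0.27, 1.78, 2.54, -7.2, 6.13]
```

arm_command([
  [-0.3,0,0.2,-0.3,0.9,0.8],
  [-0.5,0.1,0.4,-0.6,1.8,1.5],
  [-0.8,0.1,0.7,-0.9,2.7,2.3],
  [-1,0.1,0.9,-1.3,3.6,3.1],
  [-1.3,0.2,1.1,-1.6,4.5,3.8],
  [-1.6,0.2,1.4,-1.9,5.4,4.6],
  [-1.8,0.3,1.6,-2.2,6.3,5.4],
  [-2,0.3,1.8,-2.5,7.2,6.1],
])

```text
time_s: 17.55
eef_pos: [0.4058, 0.0091, 0.351]
eef_rot: [-2.899, -0.403, -0.959]
contact_force: [-0.1, -0.3, 0.5]
opening: 0.0598
finger_force: 0.0
```

arm_command([
  [0,0,0,0,0,0],
  [0,0,0,0,0,0],
  [0,0,0,0,0,0],
  [0,0,0,0,0,0],
  [0,0,0,0,0,0],
  [0,0,0,0,0,0],
  [0,0,0,0,0,0],
  [0,0,0,0,0,0],
])

```text
time_s: 18.35
eef_pos: [0.4056, 0.0089, 0.351]
eef_rot: [-2.9, -0.401, -0.955]
contact_force: [-0.0, -0.2, -0.7]
opening: 0.06
finger_force: 0.0
```

```bash
python3 - <<'E'
from h import *
st=robot.get_state();print(st['eef_pos'],st['qpos'])
c=vision.camera_params('wrist');im=vision.grab_frame('wrist');cv2.imwrite('pics/w2.png',im);np.save('w2.npy',c,allow_pickle=True)
d=np.array([np.cos(np.radians(PH)),np.sin(np.radians(PH)),0])
print(c['eye'],proj(c,[D+d*.065+[0,0,.11],D+d*.065+[0,0,.12],D+d*.098+[0,0,.181],D+[0,0,.034],D-d*.056+[0,0,.034]]).round(1).tolist())
p=proj(c,D+d*.098+[0,0,.12])[0].astype(int);print(p)
a=cv2.resize(im,(400,250));x0=max(0,p[0]-60);y0=max(0,p[1]-75)
b=cv2.resize(im[y0:y0+150,x0:x0+100],(400,600),interpolation=cv2.INTER_CUBIC);print(x0,y0)
o=np.zeros((600,800,3),np.uint8);o[:250,:400]=a;o[:,400:]=b;cv2.imwrite('pics/f.png',o)
E
```

```text
[0.40557425 0.00889573 0.35095312] [-0.36256908  0.30836121  2.20638776  1.34411206  0.34982705 -0.30058644]
[0.46952544 0.02722777 0.37712806] [[350.4, 166.1], [351.7, 161.3], [358.2, 91.1], [345.9, 245.6], [348.6, 295.4]]
[349 133]
289 58
```

View pics/f.png

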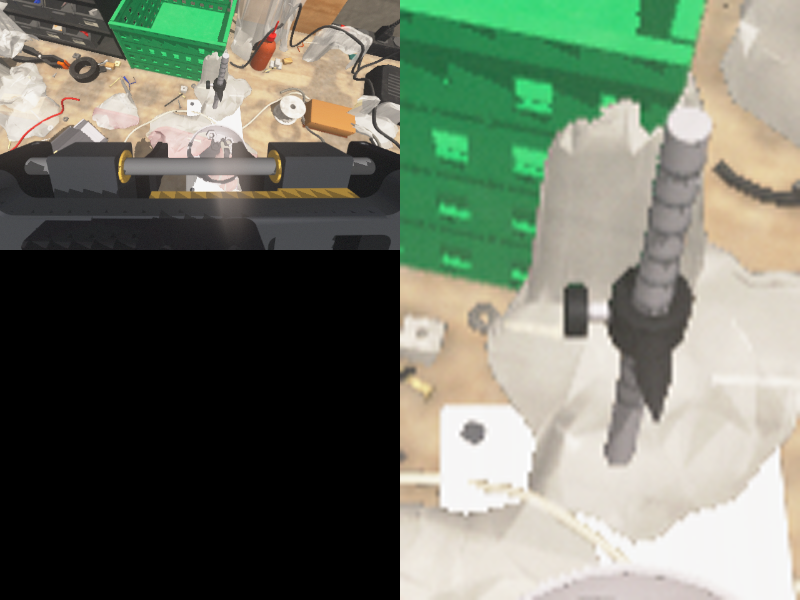

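Picture f shows the post top at (361.2,89.2), the pointer tip at (353.2,162.5), and the five nuts still in the dish (left thumbnail). Solve the height with the post top as reference in all three views.

```bash
python3 - <<'E'
from h import *
np.set_printoptions(precision=4,suppress=True)
c=np.load('w2.npy',allow_pickle=True).item();T=vision.camera_params('top');S=vision.camera_params('scene')
d=np.array([np.cos(np.radians(PH)),np.sin(np.radians(PH)),0])
for n,cam,pt,tip in(('w',c,(361.2,89.2),(353.2,162.5)),('S',S,(287.5,170.3),(299.3,190.5)),('T',T,(298,177.3),(302.6,191.8))):
    P=onz(cam,[pt],.181)[0]; 
    zs=np.linspace(.1,.17,141)
    e=[np.linalg.norm(proj(cam,P-d*.033+[0,0,z-.181])[0]-tip) for z in zs]; i=np.argmin(e)
    e2=[np.linalg.norm(proj(cam,D+d*.065+[0,0,z])[0]-tip) for z in zs]; j=np.argmin(e2)
    print(n,'post',P,'exp',D+d*.098,'z',zs[i],e[i],'| abs',zs[j],e2[j])
print('tip S-w',tri(S,(299.3,190.5),c,(353.2,162.5)),'post',tri(S,(287.5,170.3),c,(361.2,89.2)))
print('tip T-w',tri(T,(302.6,191.8),c,(353.2,162.5)),'post',tri(T,(298,177.3),c,(361.2,89.2)))
a=plan((.44,-.15,.40),down(6));a=plan((.503,-.2875,.36),down(2),a);plan((.503,-.2875,.40),down(2))
E
```

```text
w post [0.6512 0.0359 0.181 ] exp [0.6485 0.0378 0.    ] z 0.1135 0.20840503416459386 | abs 0.11850000000000001 1.7882669198097372
S post [0.6528 0.0317 0.181 ] exp [0.6485 0.0378 0.    ] z 0.10850000000000001 1.2992827061688377 | abs 0.11800000000000001 1.2925586649391758
T post [0.6464 0.0369 0.181 ] exp [0.6485 0.0378 0.    ] z 0.15000000000000002 0.03795022147996199 | abs 0.139 0.11897940863712843
tip S-w (array([0.6218, 0.0266, 0.1115]), np.float64(0.0016755620239085525)) post (array([0.6494, 0.0353, 0.1847]), np.float64(0.002542043427984429))
tip T-w (array([0.6226, 0.0282, 0.1088]), np.float64(0.002998701869054575)) post (array([0.6447, 0.036 , 0.188 ]), np.float64(0.0009212789006707867))
from [0.4056 0.0089 0.3509] -> [ 0.44 -0.15  0.4 ] row [0.79, 6.54, -1.67, -0.29, -6.05, 1.57]
from [ 0.44 -0.15  0.4 ] -> [ 0.503  -0.2875  0.36  ] row [1.93, 5.73, 1.6, 0.0, 0.0, 0.67]
from [0.4056 0.0089 0.3509] -> [ 0.503  -0.2875  0.4   ] row [1.5, 12.5, -0.99, -0.5, -6.04, 2.21]
```

```bash
python3 - <<'E'
from h import *
st=robot.get_state();r=R.from_rotvec(st['eef_rot']);print(r.apply([0,0,1]))
plan(st['eef_pos']+[-.02,-.03,-.08],r)
E
```

```text
[ 0.57532876  0.13890927 -0.80604034]
from [0.4056 0.0089 0.3509] -> [ 0.3856 -0.0211  0.2709] row [-2.78, 0.87, 1.95, 0.0, 0.0, 0.0]
```

arm_command([
  [-0.4,0.1,0.3,0,0,0],
  [-1,0.3,0.7,0,0,0],
  [-1.6,0.5,1.1,0,0,0],
  [-2.2,0.7,1.5,0,0,0],
  [-2.6,0.8,1.8,0,0,0],
  [-2.8,0.9,2,0,0,0],
  [-2.8,0.9,2,0,0,0],
  [-2.8,0.9,2,0,0,0],
])

```text
time_s: 19.2
eef_pos: [0.3862, -0.0218, 0.2697]
eef_rot: [-2.9, -0.4, -0.955]
contact_force: [-0.1, 0.3, -0.6]
opening: 0.06
finger_force: 0.0
```

```bash
python3 - <<'E'
from h import *
np.set_printoptions(precision=4,suppress=True)
st=robot.get_state();print(st['eef_pos'],st['qpos'])
c=vision.camera_params('wrist');im=vision.grab_frame('wrist');cv2.imwrite('pics/w3.png',im);np.save('w3.npy',c,allow_pickle=True)
d=np.array([np.cos(np.radians(PH)),np.sin(np.radians(PH)),0])
pt=proj(c,[0.6500,.0355,.181])[0];tp=proj(c,[.619,.0275,.113])[0];print(pt,tp)
x0,y0=int(tp[0])-22,int(tp[1])-40
g=im[y0:y0+62,x0:x0+40].astype(int).sum(2)//3
for r in range(0,62):print(y0+r,''.join('#' if v<50 else '+' if v<75 else ':' if v<130 else '.' for v in g[r]))
x0,y0=int(pt[0])-15,int(pt[1])-10
print(x0);g=im[y0:y0+24,x0:x0+30].astype(int)
for r in range(24):print(y0+r,' '.join('%3d'%(v.sum()//3) for v in g[r]))
E
```

```text
[ 0.3862 -0.0218  0.2697] [-0.4796  0.5452  2.3306  2.0834  0.4624 -1.2109]
[339.6648 -37.5595] [332.7767  83.2186]
43 ::........:++++++:::.........:++++:.....
44 ++:.......+++++++::..........:+++++:....
45 +++.......+++++++::.........:++++++:....
46 +++......:+++++++:::.......::+++++++:...
47 +++......:+++++++::::::::::::++++++:....
48 ::+......:+++++++:::::::::..:++++++:....
49 :::......:+++++++++:::::...:+++++++:....
50 :::......:+++++++++++::::++++++++++:....
51 +::.......+++++++++++++++++++++++++:....
52 ++:.......+++++++++++++++++++++++++:....
53 ++:.......+++++++++++++++++++++++++:....
54 ++:.......+++++++++++++++++++++++++:....
55 +++:::::::++++++++++++++++++++++++:.....
56 +++......+++++++++++++++++++++++++:.....
57 +++......+++++++++++++++++++++++++:.....
58 +++......+++++++++++++++++++++++++:.....
59 +++......:++++++++++++++++++++++++:.....
60 +++.......++++++++++++++++++++++++:.....
61 ::........+++++++++++++++++++++++:......
62 ..........:++++++++++++++++++++++:......
63 ...........++++++++++++++++++++++:......
64 ...........:++++++++++++++++++++:.......
65 ............:
[... 4028 characters left out ...]
  38  32  31  35  37  34  36  34  32  27  36  40  36  33  40  35  30  38  33  39
-28  29  39  35  36  33  35  28  31  33  34  34  31  34  32  37  36  35  35  37  33  37  39  37  37  36  37  33  35  34  37
-27  35  35  36  35  35  35  35  35  32  33  36  29  35  33  37  35  29  39  35  34  33  33  32  38  35  35  39  37  37  36
-26  35  28  32  35  34  33  36  36  35  33  34  36  32  35  36  35  34  35  37  33  32  34  32  31  39  38  35  38  41  36
-25  33  34  36  33  32  35  37  33  35  35  30  38  35  38  37  34  31  33  38  34  36  36  39  35  39  35  34  37  41  33
-24  37  37  35  34  34  37  32  34  33  34  36  37  36  34  34  31  37  31  37  34  37  36  32  39  34  37  38  34  39  37
```

```bash
python3 - <<'E'
from h import *
np.set_printoptions(precision=4,suppress=True)
a=np.load('w2.npy',allow_pickle=True).item();b=np.load('w3.npy',allow_pickle=True).item();S=vision.camera_params('scene')
A=(353.2,162.7);B=(333.4,83.8)
print(tri(a,A,b,B),tri(S,(299.3,190.5),b,B))
for n,c,p in(('a',a,A),('b',b,B)):
    r=rays(c,[p])[0]
    for x in(.617,.620,.623):print(n,c['eye']+r*(x-c['eye'][0])/r[0])
st=robot.get_state()
a=plan((.42,-.10,.38),down(4));a=plan((.503,-.2875,.36),down(2),a)
E
```

```text
(array([0.6207, 0.0269, 0.1109]), np.float64(0.0007118728934937402)) (array([0.6217, 0.0269, 0.1112]), np.float64(0.002307103797062592))
a [0.617  0.0266 0.1178]
a [0.62   0.0266 0.1125]
a [0.623  0.0266 0.1073]
b [0.617  0.0266 0.1147]
b [0.62   0.0271 0.1114]
b [0.623  0.0277 0.1082]
from [ 0.3863 -0.0216  0.2699] -> [ 0.42 -0.1   0.38] row [2.94, 3.48, -3.21, -0.39, -6.05, 1.89]
from [ 0.42 -0.1   0.38] -> [ 0.503  -0.2875  0.36  ] row [2.79, 7.71, 0.8, 0.0, 0.0, 0.33]
```

Pointer height ≈ 0.1115 m (the range allows at least 0.110); the dish centre from the tip is about (0.557, 0.009), consistent. Now to the loupe.

arm_command([
  [0.4,0.4,-0.4,0,-0.7,0.2],
  [0.8,0.8,-0.8,-0.1,-1.5,0.5],
  [1.2,1.3,-1.2,-0.1,-2.3,0.7],
  [1.5,1.8,-1.6,-0.2,-3,1],
  [1.9,2.2,-2,-0.2,-3.8,1.2],
  [2.2,2.6,-2.4,-0.3,-4.5,1.4],
  [2.6,3,-2.8,-0.3,-5.3,1.7],
  [2.9,3.5,-3.2,-0.4,-6,1.9],
])

```text
time_s: 20.05
eef_pos: [0.4174, -0.0873, 0.3662]
eef_rot: [-3.0, -0.273, -0.424]
contact_force: [0.5, 0.9, -0.1]
opening: 0.06
finger_force: 0.0
```

arm_command([
  [0,0,0,0,0,0],
  [0,0,0,0,0,0],
  [0,0,0,0,0,0],
  [0,0,0,0,0,0],
  [0,0,0,0,0,0],
  [0,0,0,0,0,0],
  [0,0,0,0,0,0],
  [0,0,0,0,0,0],
])

```text
time_s: 20.85
eef_pos: [0.4185, -0.0879, 0.3653]
eef_rot: [-2.998, -0.274, -0.432]
contact_force: [0.2, -0.3, -0.2]
opening: 0.0599
finger_force: 0.0
```

```bash
python3 - <<'E'
from h import *
st=robot.get_state();print(st['eef_pos'],st['eef_rot'],st['qpos'])
plan((.503,-.2875,.34),down(2))
# loupe orientation from top view
T=vision.camera_params('top');im=cv2.imread('pics/top4.png')
sub=im[185:262,400:435];m=(sub.max(2)<55).astype(np.uint8)
n,l,s,ce=cv2.connectedComponentsWithStats(m);i=1+np.argmax(s[1:,4]);print(s[i])
ys=[];
for r in range(38,66,3):
    x=np.where(l[r]==i)[0]
    if len(x):ys.append((400+(x.min()+x.max())/2,185+r,len(x)))
print(ys)
P=onz(T,[q[:2] for q in ys],.062);print(P.round(4).tolist());k=np.polyfit(P[:,0],P[:,1],1);print(np.degrees(np.arctan(k[0])),np.polyval(k,.503))
E
```

```text
[ 0.41847789 -0.08785111  0.36525818] [-2.99810326 -0.27413496 -0.43233347] [-0.54380223  0.30537784  2.02301917  0.40221474  0.67997204  0.54690605]
from [ 0.4185 -0.0879  0.3653] -> [ 0.503  -0.2875  0.34  ] row [1.6, 8.54, 0.89, -0.91, -2.74, 1.4]
[  5   2  23  67 298]
[(np.float64(418.5), 223, 6), (np.float64(418.5), 226, 6), (np.float64(418.5), 229, 6), (np.float64(419.0), 232, 5), (np.float64(419.5), 235, 6), (np.float64(419.5), 238, 6), (np.float64(420.0), 241, 4), (np.float64(420.5), 244, 5), (np.float64(420.5), 247, 4), (np.float64(420.5), 250, 6)]
[[0.5348, -0.2839, 0.062], [0.5266, -0.2834, 0.062], [0.5183, -0.283, 0.062], [0.51, -0.2839, 0.062], [0.5017, -0.2847, 0.062], [0.4935, -0.2843, 0.062], [0.4852, -0.2852, 0.062], [0.477, -0.2861, 0.062], [0.4688, -0.2856, 0.062], [0.4606, -0.2851, 0.062]]
1.9051380860837952 -0.284342837383069
```

arm_command([
  [0.2,1,0.1,-0.1,-0.4,0.2],
  [0.4,2.2,0.2,-0.2,-0.8,0.4],
  [0.6,3.4,0.4,-0.4,-1.2,0.6],
  [0.8,4.7,0.5,-0.5,-1.6,0.8],
  [1.1,6,0.6,-0.6,-2,1],
  [1.3,7.2,0.7,-0.8,-2.4,1.2],
  [1.5,8.1,0.8,-0.9,-2.7,1.4],
  [1.6,8.5,0.9,-0.9,-2.7,1.4],
])

```text
time_s: 21.65
eef_pos: [0.504, -0.2886, 0.3397]
eef_rot: [-3.141, -0.053, -0.009]
contact_force: [0.1, -0.1, 0.9]
opening: 0.0602
finger_force: 0.0
```

arm_command([
  [0,0,0,0,0,0],
  [0,0,0,0,0,0],
  [0,0,0,0,0,0],
  [0,0,0,0,0,0],
  [0,0,0,0,0,0],
  [0,0,0,0,0,0],
  [0,0,0,0,0,0],
  [0,0,0,0,0,0],
])

```text
time_s: 22.45
eef_pos: [0.503, -0.2865, 0.3401]
eef_rot: [-3.14, -0.054, -0.007]
contact_force: [0.6, 0.5, 0.2]
opening: 0.06
finger_force: 0.0
```

```bash
python3 - <<'E'
from h import *
st=robot.get_state();print(st['eef_pos'],st['eef_rot'],st['qpos'])
a=plan((.503,-.2850,.216),down(2))
c=vision.camera_params('wrist');im=vision.grab_frame('wrist');cv2.imwrite('pics/w4.png',im)
y=np.radians(2);u=np.array([np.cos(y),np.sin(y),0]);
G=np.array([.503,-.285,.052])
pts=[G+u*.085,G+u*.06+[0,0,.01],G+u*.04+[0,0,.01],G+[0,0,.01],G+u*.117,G-u*.04+[0,0,.01]]
pp=proj(c,pts).round(1);print(pp.tolist())
for k in(1,2,3):
    r=int(pp[k][1]);x=int(pp[k][0])
    if 0<=r<400: print(r,x-30,im[r,x-30:x+31:2].astype(int).sum(1).__floordiv__(3).tolist())
E
```

```text
[ 0.50296909 -0.28651876  0.34011178] [-3.13971064 -0.05437133 -0.00698168] [-0.71163136  0.54727561  1.61432449  0.0048346   0.97761615  0.82183603]
from [ 0.503  -0.2865  0.3401] -> [ 0.503 -0.285  0.216] row [-0.02, -0.05, 4.96, -0.01, -0.04, -0.0]
[[317.8, 103.2], [317.8, 133.0], [317.9, 156.5], [318.0, 200.8], [317.7, 63.5], [318.1, 241.8]]
133 287 [109, 110, 111, 112, 123, 128, 128, 95, 61, 74, 77, 80, 72, 66, 83, 133, 178, 188, 188, 173, 107, 73, 60, 66, 65, 61, 59, 75, 117, 135, 133]
156 287 [183, 179, 179, 181, 121, 122, 116, 123, 126, 124, 112, 116, 119, 84, 63, 68, 69, 63, 61, 57, 59, 62, 73, 120, 119, 112, 119, 124, 128, 124, 131]
200 288 [204, 203, 204, 203, 187, 207, 212, 210, 205, 204, 119, 121, 120, 69, 67, 77, 79, 85, 84, 89, 83, 74, 204, 205, 208, 209, 212, 215, 211, 208, 199]
```

```bash
python3 - <<'E'
from h import *
im=cv2.imread('pics/w4.png')
print([(r,int(im[r,321:325].astype(int).mean())) for r in range(48,156,3)])
for r in(90,103,115):print(r,[(x,int(im[r,x].mean())) for x in range(270,375,3)])
E
```

```text
[(48, 174), (51, 171), (54, 167), (57, 162), (60, 85), (63, 78), (66, 71), (69, 190), (72, 209), (75, 209), (78, 209), (81, 211), (84, 211), (87, 212), (90, 212), (93, 214), (96, 214), (99, 211), (102, 212), (105, 214), (108, 214), (111, 214), (114, 212), (117, 212), (120, 212), (123, 211), (126, 212), (129, 219), (132, 220), (135, 64), (138, 57), (141, 60), (144, 65), (147, 66), (150, 64), (153, 64)]
90 [(270, 114), (273, 112), (276, 111), (279, 112), (282, 112), (285, 95), (288, 57), (291, 53), (294, 211), (297, 211), (300, 212), (303, 210), (306, 211), (309, 213), (312, 213), (315, 213), (318, 214), (321, 213), (324, 212), (327, 213), (330, 213), (333, 213), (336, 211), (339, 209), (342, 209), (345, 213), (348, 209), (351, 132), (354, 76), (357, 62), (360, 93), (363, 91), (366, 114), (369, 155), (372, 152)]
103 [(270, 112), (273, 108), (276, 110), (279, 113), (282, 114), (285, 55), (288, 58), (291, 191), (294, 210), (297, 210), (300, 209), (303, 210), (306, 213), (309, 213), (312, 214), (315, 213), (318, 212), (321, 212), (324, 212), (327, 212), (330, 213), (333, 210), (336, 211), (339, 211), (342, 213), (345, 214), (348, 212), (351, 210), (354, 61), (357, 63), (360, 89), (363, 90), (366, 95), (369, 161), (372, 163)]
115 [(270, 222), (273, 152), (276, 92), (279, 100), (282, 102), (285, 103), (288, 53), (291, 60), (294, 170), (297, 208), (300, 208), (303, 208), (306, 210), (309, 210), (312, 210), (315, 210), (318, 212), (321, 211), (324, 210), (327, 212), (330, 212), (333, 213), (336, 214), (339, 214), (342, 217), (345, 217), (348, 215), (351, 63), (354, 63), (357, 110), (360, 99), (363, 95), (366, 82), (369, 92), (372, 102)]
```

Wrist view numbers: handle centre at column 322.4 and lens centre near (321.5,100.7), so the loupe sits about 3–4 mm toward -y of my estimate. Aim for (0.504, -0.288), yaw 2°: a shift of [0, 0.05, 4.95] from here.

arm_command([
  [0,0,0.6,0,0,0],
  [0,0.1,1.4,0,0,0],
  [0,0.1,2.2,0,0,0],
  [0,0.1,3,0,0,0],
  [0,0.1,3.8,0,0,0],
  [0,0.1,4.5,0,0,0],
  [0,0.1,4.9,0,0,0],
  [0,0.1,5,0,0,0],
])

```text
time_s: 23.3
eef_pos: [0.5034, -0.2888, 0.2139]
eef_rot: [-3.138, -0.054, -0.004]
contact_force: [-0.2, 0.4, 0.2]
opening: 0.0599
finger_force: 0.0
```

arm_command([
  [0,0,0,0,0,0],
  [0,0,0,0,0,0],
  [0,0,0,0,0,0],
  [0,0,0,0,0,0],
  [0,0,0,0,0,0],
  [0,0,0,0,0,0],
  [0,0,0,0,0,0],
  [0,0,0,0,0,0],
], claw=5, force=25)

```text
time_s: 24.1
eef_pos: [0.5036, -0.2889, 0.2152]
eef_rot: [-3.14, -0.054, -0.007]
contact_force: [0.4, 0.3, 2.7]
opening: 0.016
finger_force: 25.0
```

arm_command([
  [0,0,0,0,0,0],
  [0,0,0,0,0,0],
  [0,0,0,0,0,0],
  [0,0,0,0,0,0],
  [0,0,0,0,0,0],
  [0,0,0,0,0,0],
  [0,0,0,0,0,0],
  [0,0,0,0,0,0],
], force=40)

```text
time_s: 24.9
eef_pos: [0.5036, -0.2889, 0.2152]
eef_rot: [-3.14, -0.054, -0.007]
contact_force: [-0.7, 1.5, 4.2]
opening: 0.0157
finger_force: 40.0
```

```bash
python3 - <<'E'
from h import *
st=robot.get_state();print({k:st[k] for k in('time_s','eef_pos','eef_rot','contact_force','opening','finger_force')})
c=vision.camera_params('wrist');im=vision.grab_frame('wrist');cv2.imwrite('pics/w5.png',im)
r=R.from_rotvec(st['eef_rot'])
L=st['eef_pos']+r.apply([.085,0,.164])
pp=proj(c,[L,L+r.apply([.032,0,-.007])])[0:2];print(pp)
x=int(pp[0][0])
print([(q,int(im[q,x-2:x+3].astype(int).mean())) for q in range(0,120,4)])
q=int(pp[0][1])
if 0<=q<400: print(q,[(k,int(im[q,k].mean())) for k in range(x-75,x+76,4)])
E
```

```text
{'time_s': 24.9, 'eef_pos': array([ 0.50363984, -0.2889082 ,  0.21521392]), 'eef_rot': array([-3.13981085, -0.0543021 , -0.00705254]), 'contact_force': array([-0.69993538,  1.54943181,  4.24944521]), 'opening': 0.01568133064683673, 'finger_force': 40.00099637545645}
[[319.04516143  84.03943894]
 [318.96272218  -0.59419301]]
[(0, 72), (4, 83), (8, 92), (12, 64), (16, 160), (20, 201), (24, 221), (28, 222), (32, 223), (36, 223), (40, 224), (44, 224), (48, 224), (52, 225), (56, 226), (60, 226), (64, 226), (68, 227), (72, 229), (76, 229), (80, 228), (84, 228), (88, 228), (92, 228), (96, 229), (100, 229), (104, 229), (108, 228), (112, 227), (116, 226)]
84 [(244, 117), (248, 58), (252, 63), (256, 60), (260, 190), (264, 224), (268, 225), (272, 224), (276, 222), (280, 222), (284, 223), (288, 223), (292, 225), (296, 226), (300, 226), (304, 227), (308, 228), (312, 228), (316, 227), (320, 227), (324, 228), (328, 228), (332, 227), (336, 225), (340, 225), (344, 226), (348, 225), (352, 227), (356, 229), (360, 242), (364, 241), (368, 240), (372, 239), (376, 214), (380, 66), (384, 90), (388, 83), (392, 183)]
```

arm_command([
  [0,0,-0.1,0,0,0],
  [0,0,-0.4,0,0,0],
  [0,0,-0.9,0,0,0],
  [0,0,-1.6,0,0,0],
  [0,0,-2.4,0,0,0],
  [0,0,-3.2,0,0,0],
  [0,0,-3.8,0,0,0],
  [0,0,-4,0,0,0],
])

```text
time_s: 25.75
eef_pos: [0.5036, -0.2893, 0.3176]
eef_rot: [3.14, 0.054, 0.012]
contact_force: [1.2, 0.0, -1.3]
opening: 0.0157
finger_force: 40.0
```

```bash
python3 - <<'E'
from h import *
st=robot.get_state();print(st['eef_pos'],st['eef_rot'],st['contact_force'],st['opening'])
r=R.from_rotvec(st['eef_rot'])
off=np.array([.085,0,.1632])
Lt=np.array([.556,.009,.1115]); p=Lt-r.apply(off); plan(p+[0,0,.04],r); plan(p,r)
E
```

```text
[ 0.50356234 -0.28929676  0.31757272] [3.13966023 0.05446504 0.01188431] [ 1.20605765  0.02744017 -1.33468326] 0.015726104393519985
from [ 0.5036 -0.2893  0.3176] -> [0.4698 0.0063 0.3141] row [-0.94, -11.86, 0.12, 0.0, 0.0, 0.0]
from [ 0.5036 -0.2893  0.3176] -> [0.4698 0.0063 0.2741] row [-0.95, -11.86, 1.72, 0.0, 0.0, 0.0]
```

arm_command([
  [0,-0.3,0,0,0,0],
  [-0.1,-1,0,0,0,0],
  [-0.2,-2,0,0,0,0],
  [-0.3,-3.2,0,0,0,0],
  [-0.4,-4.5,0,0,0,0],
  [-0.5,-5.8,0,0,0,0],
  [-0.6,-7.1,0,0,0,0],
  [-0.7,-8.3,0,0,0,0],
])

```text
time_s: 26.55
eef_pos: [0.4768, -0.0794, 0.3143]
eef_rot: [-3.138, -0.055, -0.001]
contact_force: [0.6, 0.3, -2.0]
opening: 0.0152
finger_force: 40.0
```

arm_command([
  [-0.1,-1.1,0,0,0,0],
  [-0.1,-2,0.1,0,0,0],
  [-0.2,-2.8,0.1,0,0,0],
  [-0.2,-3.3,0.1,0,0,0],
  [-0.2,-3.5,0.1,0,0,0],
  [-0.2,-3.6,0.1,0,0,0],
  [-0.2,-3.6,0.1,0,0,0],
  [-0.2,-3.6,0.1,0,0,0],
])

```text
time_s: 27.35
eef_pos: [0.4706, 0.0069, 0.3128]
eef_rot: [-3.14, -0.053, -0.007]
contact_force: [0.0, 0.4, 0.2]
opening: 0.0161
finger_force: 40.0
```

```bash
python3 - <<'E'
from h import *
st=robot.get_state();print(st['eef_pos'],st['eef_rot'],st['contact_force'],st['opening'])
r=R.from_rotvec(st['eef_rot']);print(r.as_matrix().round(4).tolist())
off=np.array([.085,0,.1632])
Lt=np.array([.556,.009,.1115]); p=Lt-r.apply(off); plan(p,r)
L=st['eef_pos']+r.apply(off);print('lens now',L)
for n in('top','scene'):
    c=vision.camera_params(n);im=vision.grab_frame(n);cv2.imwrite(f'pics/{n}5.png',im)
    q=proj(c,[L,D+[0,0,.034]]);print(n,q.round(1).tolist());x,y=q[0].round().astype(int)
    g=im[y-26:y+27,x-30:x+31].mean(2)
    for k in range(0,53,2):print(y-26+k,''.join('#' if v<60 else '+' if v<85 else '.' for v in g[k]))
    print('x0',x-30)
E
```

```text
[0.47064928 0.00692479 0.31283425] [-3.13993928 -0.05303859 -0.00735815] [0.01681798 0.41045612 0.2238705 ] 0.016060084329334187
[[0.9994, 0.0338, 0.0047], [0.0338, -0.9994, 0.0013], [0.0047, -0.0011, -1.0]]
from [0.4706 0.0069 0.3128] -> [0.4703 0.0059 0.2743] row [-0.02, 0.04, 1.54, 0.0, 0.0, 0.0]
lens now [0.55636122 0.0100035  0.15003614]
top [[310.0, 213.9], [311.6, 220.7]]
188 ...+................###......................................
190 ......................#......................................
192 ......................+......................................
194 .............................................................
196 .............................................................
198 +#+..........................................................
200 .............................................................
202 ...........................++##..............................
204 ......................+###+......+##.........................
206 ....................+##.............+#+......................
208 ..................+##..................+..............
[... 2198 characters left out ...]
.....############################
195 ......................+############++########################
197 ...........................##################################
199 ..............................#######++######################
201 ...............................##############################
203 ................................#############################
205 ................................###################+#########
207 ....................................+########################
209 .........................................+##################.
211 .............................................+##############.
213 ................................................+++#########.
x0 294
```

Lens seen centred at about (309.7,213.8) in top and (323,187) in scene, which matches the predictions. Descend to the pointer height.

arm_command([
  [0,0,0.2,0,0,0],
  [0,0,0.5,0,0,0],
  [0,0,0.9,0,0,0],
  [0,0,1.2,0,0,0],
  [0,0,1.4,0,0,0],
  [0,0,1.5,0,0,0],
  [0,0,1.5,0,0,0],
  [0,0,1.5,0,0,0],
])

```text
time_s: 28.25
eef_pos: [0.4707, 0.0076, 0.2754]
eef_rot: [-3.14, -0.054, -0.007]
contact_force: [0.4, -0.5, -0.4]
opening: 0.0157
finger_force: 40.0
```

arm_command([
  [0,0,0,0,0,0],
  [0,0,0,0,0,0],
  [0,0,0,0,0,0],
  [0,0,0,0,0,0],
  [0,0,0,0,0,0],
  [0,0,0,0,0,0],
  [0,0,0,0,0,0],
  [0,0,0,0,0,0],
])

```text
time_s: 29.05
eef_pos: [0.4706, 0.0076, 0.2754]
eef_rot: [-3.14, -0.054, -0.007]
contact_force: [-0.9, 0.2, -1.3]
opening: 0.0155
finger_force: 40.0
```

```bash
python3 - <<'E'
from h import *
np.set_printoptions(precision=4,suppress=True)
st=robot.get_state();r=R.from_rotvec(st['eef_rot'])
L=st['eef_pos']+r.apply([.085,0,.1632]);print('lens',L,st['contact_force'],st['joint_vel'],st['opening'])
ims={}
for n in('top','scene'):
    c=vision.camera_params(n);im=vision.grab_frame(n);ims[n]=im;cv2.imwrite(f'pics/{n}6.png',im)
    q=proj(c,L)[0];print(n,q.round(1));x,y=q.round().astype(int)
    g=im[y-30:y+20,x-38:x+31].mean(2)
    for k in range(0,50,2):print(y-30+k,''.join('#' if v<60 else '+' if v<85 else '.' for v in g[k]))
    print('x0',x-38)
# scoop still standing? diff with after-release frame
t4=cv2.imread('pics/top4.png');t0=cv2.imread('pics/top0.png')
print('scoop diff',cv2.absdiff(ims['top'],t0)[215:290,185:260].mean(),'nuts white etc')
E
```

```text
lens [0.5562 0.0107 0.1125] [-0.8644  0.1612 -1.3387] [-0.0021 -0.0009  0.0001 -0.0004 -0.0013  0.0007] 0.01551714888931604
top [310.2 216. ]
186 .....................+......##.......................................
188 ...........#................###......................................
190 ..............................#......................................
192 ..............................+......................................
194 .....................................................................
196 .....................................................................
198 .....................................................................
200 ...+.................................................................
202 ...................................+.................................
204 ....................................+++..............................
206 ...............................++###+++####..........................
208 .............................###............+#.......................
210 .......................+....##................#+..................
[... 2120 characters left out ...]
..............++....................####################
200 ............................##.................+#####################
202 .............................###+..........##########################
204 ...............................+#####################################
206 ....................................+################################
208 .......................................+######+######################
210 .......................................##############################
212 ........................................+############################
214 .........................................##################+####++###
x0 285
scoop diff 40.120651851851854 nuts white etc
```

```bash
python3 - <<'E'
from h import *
a=cv2.imread('pics/scene0.png');b=cv2.imread('pics/scene6.png')
for im in(a,b):
    g=im[304:336,286:314].max(2); m=g<60
    for r in range(0,32,3):print(''.join('#' if k else '.' for k in m[r]))
    print()
print(cv2.absdiff(a,b)[280:336,262:314].mean())
E
```

```text
............................
............................
............................
............###.............
..........#######...........
..........#########.........
...........########.........
...........########.........
............#######.........
..............#####.........
............................

............................
............................
............................
............#####...........
...........#########........
............#########.......
............########........
.............#######........
..............#######.......
................###.........
............................

53.193910256410255
```

The scoop stands upright at its old spot, the lens is centred at about 112 mm, and the arm is steady. Hand in.

```bash
python3 -c "
from workcell import robot
print(robot.close_job())"
```

```text
the job is handed in; nothing more can be done
None
```

The job is handed in: all five nuts are in the dish, the empty scoop stands upright at its old spot, and the loupe is held level over the dish centre at 112 mm, where I measured the pointer at about 111.5 mm (good to roughly 2 mm).

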